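# Pack the pantry carrier with jars and tins

## Task

Pack the wooden carrier: take the measuring cup out of its open bay and stand it upright on the counter, put a spare small jar upright into every empty cell (leave the jars already there, and any spare left over standing on the counter), and stack all the flat tins into one square pile in the middle of the bay, either face up, edges flush with one another and in line with the carrier, their long sides running across the carrier's short way. Tip no jar over, and leave the screw band and the bowl where they are.

Things in the scene. Friction and masses are not known exactly. Their poses are not given: they have to be found in the camera images.
- carrier: fixed low wooden carrier, 162 (x) by 366 mm (y), origin at the centre of its underside; floor top at z = 10 mm; walls 6 mm thick, 32 mm high. Six square cells (2 along x, 3 along y, 72 mm inside, pitch 78 mm) fill it from y = -183 to 57 mm; the open bay towards +y is 150 (x) by 120 mm (y) inside, its outer lip only z = 16 mm high, the centre of its floor at x = 0, y = 117, z = 10 mm
- cell0 (a point): centre of the floor of a cell, at x = -39, y = -141, z = 10 mm in the carrier's frame
- cell1 (a point): centre of the floor of a cell, at x = -39, y = -63, z = 10 mm in the carrier's frame
- cell2 (a point): centre of the floor of a cell, at x = -39, y = 15, z = 10 mm in the carrier's frame
- cell3 (a point): centre of the floor of a cell, at x = 39, y = -141, z = 10 mm in the carrier's frame
- cell4 (a point): centre of the floor of a cell, at x = 39, y = -63, z = 10 mm in the carrier's frame
- cell5 (a point): centre of the floor of a cell, at x = 39, y = 15, z = 10 mm in the carrier's frame
- jar_in0: small glass jar of dried food with a flat steel lid, 48 mm diameter, 58 mm tall (the lid, 47 mm across, is the top 12 mm), about 130 g; origin at the centre of its underside, z up; stands in cell0 from the start, or is absent and that cell is empty
- jar_in1: small glass jar of dried food with a flat steel lid, 48 mm diameter, 58 mm tall (the lid, 47 mm across, is the top 12 mm), about 130 g; origin at the centre of its underside, z up; stands in cell1 from the start, or is absent and that cell is empty
- jar_in2: small glass jar of dried food with a flat steel lid, 48 mm diameter, 58 mm tall (the lid, 47 mm across, is the top 12 mm), about 130 g; origin at the centre of its underside, z up; stands in cell2 from the start, or is absent and that cell is empty
- jar_in3: small glass jar of dried food with a flat steel lid, 48 mm diameter, 58 mm tall (the lid, 47 mm across, is the top 12 mm), about 130 g; origin at the centre of its underside, z up; stands in cell3 from the start, or is absent and that cell is empty
- jar_in4: small glass jar of dried food with a flat steel lid, 48 mm diameter, 58 mm tall (the lid, 47 mm across, is the top 12 mm), about 130 g; origin at the centre of its underside, z up; stands in cell4 from the start, or is absent and that cell is empty
- jar_in5: small glass jar of dried food with a flat steel lid, 48 mm diameter, 58 mm tall (the lid, 47 mm across, is the top 12 mm), about 130 g; origin at the centre of its underside, z up; stands in cell5 from the start, or is absent and that cell is empty
- spare0: spare jar on the counter: small glass jar of dried food with a flat steel lid, 48 mm diameter, 58 mm tall (the lid, 47 mm across, is the top 12 mm), about 130 g; origin at the centre of its underside, z up
- spare1: spare jar on the counter: small glass jar of dried food with a flat steel lid, 48 mm diameter, 58 mm tall (the lid, 47 mm across, is the top 12 mm), about 130 g; origin at the centre of its underside, z up
- spare2: spare jar on the counter: small glass jar of dried food with a flat steel lid, 48 mm diameter, 58 mm tall (the lid, 47 mm across, is the top 12 mm), about 130 g; origin at the centre of its underside, z up
- tin0: flat closed hinged tin with bare metal faces, 76 mm (its x) by 50 mm (its y) by 20 mm thick, about 80 g, lying flat; origin at the centre of its body, z normal to the lid; top and bottom are flat and do not interlock; may be absent
- tin1: flat closed hinged tin with bare metal faces, 76 mm (its x) by 50 mm (its y) by 20 mm thick, about 80 g, lying flat; origin at the centre of its body, z normal to the lid; top and bottom are flat and do not interlock; may be absent
- tin2: flat closed hinged tin with bare metal faces, 76 mm (its x) by 50 mm (its y) by 20 mm thick, about 80 g, lying flat; origin at the centre of its body, z normal to the lid; top and bottom are flat and do not interlock; may be absent
- tin3: flat closed hinged tin with bare metal faces, 76 mm (its x) by 50 mm (its y) by 20 mm thick, about 80 g, lying flat; origin at the centre of its body, z normal to the lid; top and bottom are flat and do not interlock; may be absent
- tin4: flat closed hinged tin with bare metal faces, 76 mm (its x) by 50 mm (its y) by 20 mm thick, about 80 g, lying flat; origin at the centre of its body, z normal to the lid; top and bottom are flat and do not interlock; may be absent
- band: bystander: steel screw band (open ring) 70 mm across, 15 mm tall; origin at the centre of its underside
- bowl: bystander: white pinch bowl 72 mm across, 32 mm tall; origin at the centre of its underside
- cup: open steel measuring cup left standing in the bay, 50 mm across, straight sides, 38 mm tall, 60 g, with a flat handle 13 mm wide at rim height (z 34 to 37 mm) reaching 76 to 85 mm from its centre along its +x; origin at the centre of the cup's underside, z up

How it is judged:
By the outcome, as a careful person would: the job done as asked, in the order asked, and still so for the second after the job is handed in, with the robot touching nothing.
Of jar_in0, jar_in1, jar_in2, jar_in3, jar_in4, jar_in5 only 3 to 4 are there at a start; the rules pass over those that are not, and their reading is None.
Of tin0, tin1, tin2, tin3, tin4 only 4 to 5 are there at a start; the rules pass over those that are not, and their reading is None.
At some moment in a run one of tin0, tin1, tin2, tin3, tin4 may be knocked a few centimetres aside while the robot is not near it.
It also fails if it takes over 210 s, if anything falls off the work surface, if the arm or the gripper's body presses on something with over 40 N, if the wrist force passes 120 N, or if a joint passes its speed limit or range.

## Robot

A 6-joint arm with a two-finger parallel gripper is mounted at the origin on the work surface. World frame = base frame: x ahead of the robot, y to its left, z up, the work surface at z = 0. Lengths are in mm, angles in rad, forces in N, time in s.
With the tool pointing down it reaches from about 400 to 825 mm from the base axis. Payload 7 kg.
Tool frame: the origin (TCP) lies at the very end of the fingers, on their centre line; the grasp point (between the pads) lies 19 mm behind it; z points along the fingers, y is the line along which they close (so a half turn about z gives the same grasp; the last joint's range is limited). The gripper opens to 88 mm and grips with 3 to 60 N. Pads are 19 mm wide; open, the fingers measure 130 mm over their backs; the gripper's body (78 mm by 193 mm) begins 47 mm behind the grasp point.
Start: joints at [-0.899, 0.359, 0.012, 0, -1.224, -0.288], TCP at [252.724, -625.88, 226.561] pointing down, gripper open.
Joint ranges: [-3.07, 3.07], [-1.43, 2.12], [-1.02, 1.25], [-3.03, 1.67], [-3.05, -0], [-3.03, 3.03]. Speed limits (rad/s): [2.39, 2.39, 3.01, 3.14, 3.14, 3.14].

## Interface

Orientations are given as a unit quaternion [x, y, z, w].
In Python, from plant import bot gives the robot as it stands. Calls block until the motion is done:
- bot.move_ptp(position, orientation): joint-space move of the TCP to a pose.
- bot.line_to(position, velocity=150, ori=None): straight line of the TCP; ori=None keeps the orientation; velocity is the mean speed in mm/s.
- bot.move_joints(angles): joint-space move.
- bot.move_gripper(opening, force=None): finger opening in mm; force is the grip in N (None keeps the last); returns when the fingers have stopped.
- bot.pause(seconds).
- bot.solve_ik(position, orientation): joint angles nearest the present ones, or None.
- bot.read_state(): the state.
- bot.camera(name): name is "scene" or "top"; returns the picture (384x512x3 uint8, red, green, blue); there is no depth.
- bot.get_calibration(name): a dict with "fx", "fy", "cx", "cy" (pixels), "view" (4x4, takes a point from world to camera coordinates). Camera axes: x right, y up, looking along -z (the intrinsics and any distortion apply to the point x, -y, -z); pixel columns grow to the right and rows downward; lengths in mm; the calibration is good to about 2 mm. A picture is of the moment at which its call begins. get_calibration takes no time and is no camera call.
A pose or a line that the arm cannot do raises bot.Unreachable and nothing moves.
- bot.close_job(): hands the job in; it is judged then, once.
The state is a dict: "t": time; "joint_pos": joint angles; "qvel": joint speeds; "tau": joint torques, N m; "tcp_pos": TCP position; "eef_rot": TCP orientation; "contact_force": force on the tool from outside, world axes, zero at the start; "moment": the same for the moment, N m; "width": finger opening in mm; "finger_force": force on a finger pad.
Only numpy, scipy, OpenCV 4.12 (cv2) and the standard library are available. Lean on these libraries where they do the work, as an engineer would, in place of code of your own. Each camera call takes 0.05 s, during which the arm holds its last target. There are 200 camera calls.

## Working session

There is one attempt and no reset: what is moved stays moved. The work goes in short steps, each a Python script; the robot and the scene stay as the last script left them, time stands still between calls to the robot, and variables do not carry over. Pictures are saved under pics/ and viewed, at most 14 in all, crops included, and the job is handed in when it is done.

```bash
ls; mkdir -p pics
python3 - <<'E'
from plant import bot
import cv2
for n in("scene","top"):
    im=bot.camera(n); cv2.imwrite(f"pics/{n}0.png",cv2.resize(im[:,:,::-1],(800,600),interpolation=cv2.INTER_CUBIC))
    c=bot.get_calibration(n); print(n,c)
s=bot.read_state();print(s['t'],s['eef_rot'],s['tcp_pos'],s['width'])
E
```

```text
pics
scene {'fx': 415.7766483031515, 'fy': 415.7766483031515, 'cx': 251.70802343532247, 'cy': 187.81530478617066, 'view': array([[ 8.21862911e-01,  5.69323225e-01,  2.03081763e-02,
        -4.87358091e+02],
       [-3.42197016e-01,  4.64860264e-01,  8.16581984e-01,
         1.13856063e+02],
       [ 4.55458624e-01, -6.78067844e-01,  5.76872118e-01,
        -1.46879006e+03],
       [ 0.00000000e+00,  0.00000000e+00,  0.00000000e+00,
         1.00000000e+00]])}
top {'fx': 385.3749170555951, 'fy': 385.3749170555951, 'cx': 254.29030437023383, 'cy': 197.07587564417733, 'view': array([[-1.45857588e-02, -9.99889905e-01,  2.72660878e-03,
         4.03806479e+01],
       [ 9.75388510e-01, -1.36282327e-02,  2.20071640e-01,
        -5.57499017e+02],
       [-2.20010252e-01,  5.86941473e-03,  9.75479902e-01,
        -9.67261672e+02],
       [ 0.00000000e+00,  0.00000000e+00,  0.00000000e+00,
         1.00000000e+00]])}
0.1 [-1.90695857e-01  9.81648900e-01  7.00500323e-04 -1.93175715e-04] [ 252.59030045 -625.48933878  225.7259901 ] 87.85772850638352
```

View pics/top0.png

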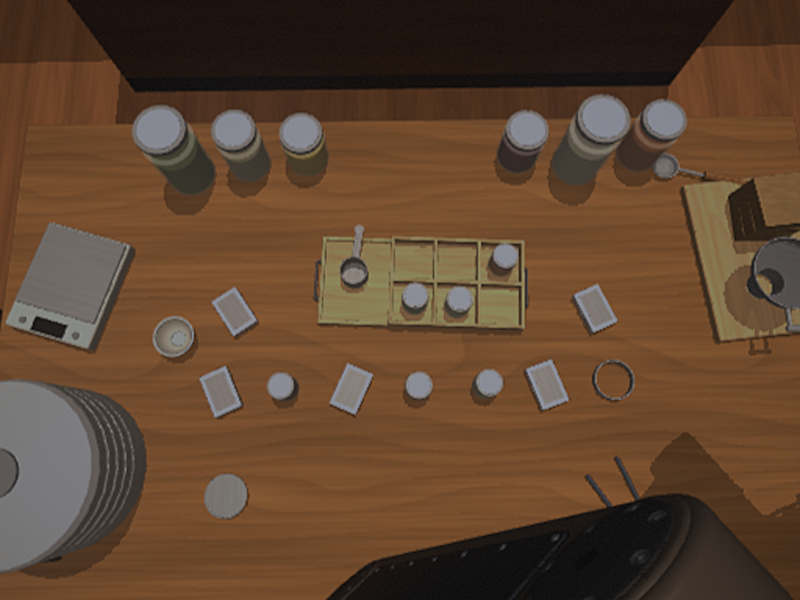

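View pics/scene0.png

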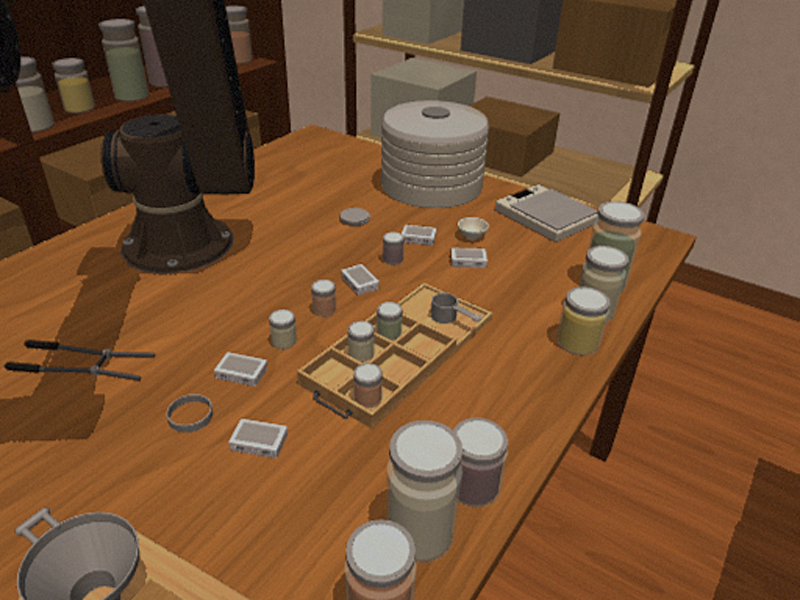

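The top view shows the bay on the left, with the cup at (354,272) and its handle up. Jars stand in cells 1, 2 and 3 (at (459,299), (415,297) and (504,256)), so cells 0, 4 and 5 are empty. The three spares are at (281,386), (419,386) and (489,383), and there are five tins.

```bash
cat > h.py <<'E'
import numpy as np, cv2
from plant import bot
C={n:bot.get_calibration(n) for n in("scene","top")}
def proj(n,P):
    c=C[n];q=c['view']@np.append(P,1.);return np.array([c['cx']+c['fx']*q[0]/-q[2],c['cy']-c['fy']*q[1]/-q[2]])
def ray(n,uv):
    c=C[n];R=c['view'][:3,:3];o=-R.T@c['view'][:3,3]
    return o,R.T@np.array([(uv[0]-c['cx'])/c['fx'],-(uv[1]-c['cy'])/c['fy'],-1])
def onz(n,uv,z):
    o,d=ray(n,uv);return o+d*(z-o[2])/d[2]
def tri(ut,us):
    o1,d1=ray("top",ut);o2,d2=ray("scene",us);d1/=np.linalg.norm(d1);d2/=np.linalg.norm(d2)
    s=np.linalg.lstsq(np.c_[d1,-d2],o2-o1,rcond=None)[0];a=o1+s[0]*d1;b=o2+s[1]*d2
    return (a+b)/2,np.linalg.norm(a-b)
E
python3 - <<'E'
from h import *
def enh(im,x0,y0,x1,y1,k):
    c=cv2.resize(im[y0:y1,x0:x1,::-1],None,fx=k,fy=k,interpolation=cv2.INTER_CUBIC)
    c=cv2.convertScaleAbs(c,alpha=1.5)
    for x in range((x0+9)//10*10,x1,10):
        cv2.line(c,(int((x-x0+.5)*k),0),(int((x-x0+.5)*k),12 if x%50 else 26),(0,255,255),1)
    for y in range((y0+9)//10*10,y1,10):
        cv2.line(c,(0,int((y-y0+.5)*k)),(12 if y%50 else 26,int((y-y0+.5)*k)),(0,255,255),1)
    return c
t=bot.camera("top");s=bot.camera("scene")
cv2.imwrite("pics/tc.png",enh(t,195,145,345,220,5.3)); 
cv2.imwrite("pics/sc.png",enh(s,185,175,320,275,5.9))
for n,im,R in(("top",t,(60,120,420,290)),("scene",s,(90,130,330,300))):
    hsv=cv2.cvtColor(im,cv2.COLOR_RGB2HSV)
    m=((hsv[...,1]<75)&(hsv[...,2]>85)).astype(np.uint8)
    k=np.zeros_like(m);k[R[1]:R[3],R[0]:R[2]]=1;m*=k
    nl,l,st,ce=cv2.connectedComponentsWithStats(m)
    for i in range(1,nl):
        if st[i,4]>25:
            cn=cv2.findContours((l==i).astype(np.uint8),0,2)[0][0];r=cv2.minAreaRect(cn)
            print(n,st[i],ce[i].round(1),np.round(r[1],1),round(r[2],1),onz("top",ce[i],20 if st[i,4]>250 else 58).round(0) if n=="top" else '')
E
```

```text
top [225 144  10  27 115] [228.7 154.6] [26.4  8.6] 85.2 [680. 101.  58.]
top [ 60 150  24  64 742] [ 67.4 172.9] [63. 23.] 90.0 [645. 558.  20.]
top [314 155  18  17 215] [323.2 163.1] [16.5 15.2] 26.6 [ 652. -158.   58.]
top [218 169  17  13 141] [225.9 175.3] [13.4 13.4] 31.0 [620. 108.  58.]
top [257 181  18  16 224] [265.4 188.5] [15. 17.] 90.0 [582.   2.  58.]
top [285 183  18  17 231] [293.9 190.8] [16.5 16.1] 63.4 [575. -74.  58.]
top [367 182  28  31 491] [380.6 196.8] [28.2 17.9] 61.7 [ 563. -320.   20.]
top [135 184  30  31 496] [149.6 198.9] [26.5 18.7] 57.3 [566. 323.  20.]
top [ 98 202  26  27 537] [110.5 215. ] [24.7 26.2] 45.0 [522. 428.  20.]
top [336 230  28  32 531] [349.8 245.7] [29.3 19. ] 66.8 [ 429. -225.   20.]
top [211 232  28  33 538] [224.4 248.4] [18.6 28.9] 24.2 [426. 115.  20.]
top [127 234  28  33 537] [140.5 250.3] [28.2 19.1] 68.2 [425. 341.  20.]
top [305 236  17  18 242] [312.9 244.3] [17. 16.] 90.0 [ 430. -119.   58.]
top [171 238  17  18 239] [179.1 246.3] [17. 16.] 90.0 [430. 230.  58.]
top [259 238  18  17 241] [267.7 246.1] [16. 17.] 90.0 [427.
[... 782 characters left out ...]
00 179  14   9 108] [206.5 183. ] [ 8. 13.] 90.0 
scene [276 187  32  19 104] [292.6 197.2] [33.   9.7] 33.7 
scene [241 193  16  23 225] [249.5 202.8] [22.1 14.8] 70.3 
scene [172 198  16  11 133] [179.8 202.8] [10. 15.] 90.0 
scene [223 206  16  11 144] [230.7 210.6] [10. 15.] 90.0 
scene [173 208  16  15 145] [180.8 215. ] [14. 15.] 90.0 
scene [223 216  16  15 148] [231.1 223.2] [14. 15.] 90.0 
scene [137 225  34  22 488] [153.4 235.4] [32.2 17.8] 11.3 
scene [227 233  17  13 183] [235.  238.7] [12. 16.] 90.0 
scene [107 252  29  22  87] [121.4 262.7] [19.6 29.1] 71.6 
scene [ 249  267   76   33 2022] [286.4 284.2] [75. 32.] -0.0 
scene [147 268  37  25 653] [164.7 279.6] [34.7 21.2] 9.5
```

View pics/tc.png

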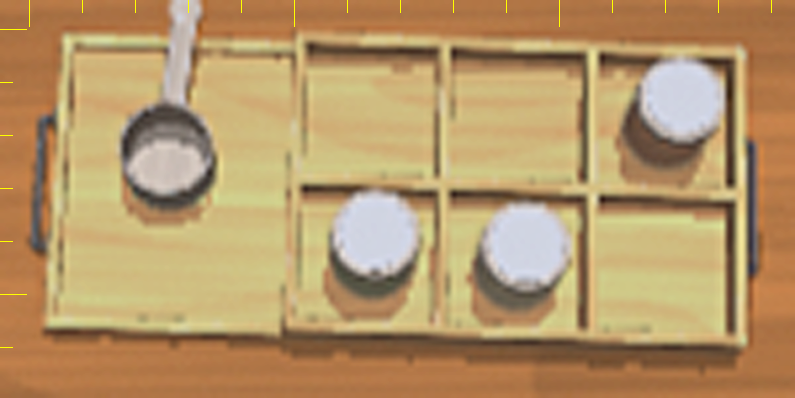

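View pics/sc.png

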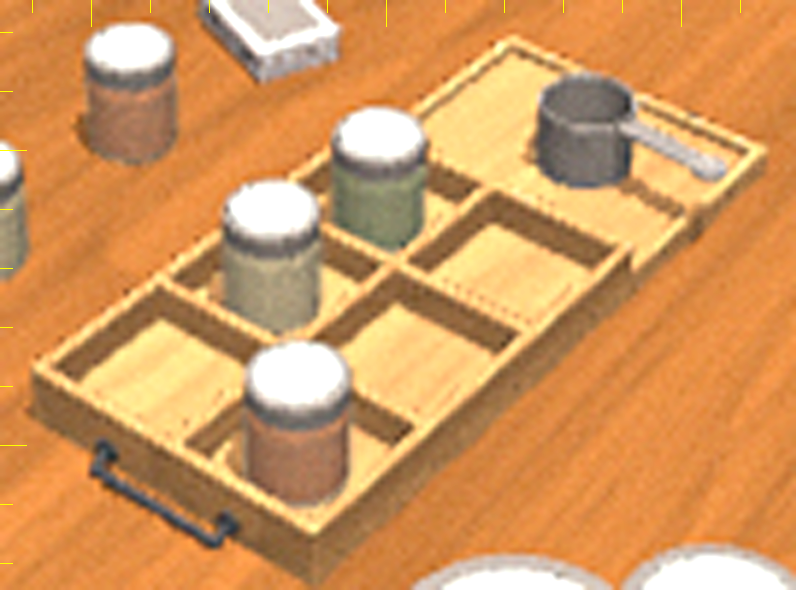

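```bash
cat >> h.py <<'E'
from scipy.optimize import least_squares
def Rz(a): return np.array([[np.cos(a),-np.sin(a),0],[np.sin(a),np.cos(a),0],[0,0,1]])
def mom(h):
    m=cv2.moments(h);c=np.array([m['m10'],m['m01']])/m['m00'];return c,.5*np.arctan2(2*m['mu11'],m['mu20']-m['mu02']),m['m00']
def boxhull(n,p,yaw):
    P=[p+Rz(yaw)@np.array([a,b,c]) for a in(-38,38) for b in(-25,25) for c in(-10,10)]
    return cv2.convexHull(np.array([proj(n,q) for q in P],np.float32))
def blobs(n,im,R):
    hsv=cv2.cvtColor(im,cv2.COLOR_RGB2HSV);m=((hsv[...,1]<75)&(hsv[...,2]>(85 if n=="top" else 60))).astype(np.uint8)
    m=cv2.morphologyEx(m,cv2.MORPH_CLOSE,np.ones((3,3),np.uint8))
    nl,l,st,ce=cv2.connectedComponentsWithStats(m);o=[]
    for i in range(1,nl):
        if R[0]<ce[i][0]<R[2] and R[1]<ce[i][1]<R[3] and 60<st[i,4]<900:
            cn=cv2.convexHull(cv2.findContours((l==i).astype(np.uint8),0,2)[0][0])
            mm=cv2.moments(cv2.drawContours(np.zeros(im.shape[:2],np.uint8),[cn],0,1,-1),True)
            o.append((np.array([mm['m10'],mm['m01']])/mm['m00'],.5*np.arctan2(2*mm['mu11'],mm['mu20']-mm['mu02']),mm['m00']))
    return o
def fit_tin(b,z=10.):
    "x,y,yaw of a tin lying at centre height z from its blob in the top view"
    p=onz("top",b[0],z);yaw=-b[1]+np.pi/2
    def f(v):
        c,a,_=mom(boxhull("top",np.array([v[0],v[1],z]),v[2]));d=(a-b[1]+np.pi/2)%np.pi-np.pi/2
        return [*(c-b[0]),10*d]
    r=least_squares(f,[p[0],p[1],yaw],x_scale=[1,1,.02],diff_step=1e-4)
    return r.x,mom(boxhull("top",np.array([r.x[0],r.x[1],z]),r.x[2]))[2]
def find_tins():
    o=[]
    for b in blobs("top",bot.camera("top"),(90,120,420,290)):
        if 420<b[2]<680:
            v,A=fit_tin(b)
            asp=b[2]/A
            o.append((v,asp,b))
    return o
E
python3 - <<'E'
from h import *
T=[((745,48),(81,-183,32)),((745,346),(-81,-183,32)),((284,331),(-81,57,32)),((299,34),(81,57,32)),((66,37),(81,183,16)),((46,329),(-81,183,16))]
S=[((32,372),(-81,-183,32)),((316,537),(81,-183,32)),((630,255),(81,57,32)),((770,150),(81,183,16)),((512,38),(-81,183,16))]
ob=[("top",np.array(p)/5.3-.5+[195,145],q) for p,q in T]+[("scene",np.array(p)/5.9-.5+[185,175],q) for p,q in S]
f=lambda v:np.concatenate([proj(n,np.array([v[0],v[1],v[3]])+Rz(v[2])@np.array(q,float))-u for n,u,q in ob])
for sel in(ob,[o for o in ob if o[0]=="top"]):
    g=lambda v:np.concatenate([proj(n,np.array([v[0],v[1],v[3]])+Rz(v[2])@np.array(q,float))-u for n,u,q in sel])
    r=least_squares(g,[600,0,0,0],x_scale=[1,1,.01,1]);print("carrier",r.x,r.fun.round(1))
for ut,us in(((179.1,246.3),(251.5,153)),((267.7,246.1),(206.5,183)),((312.9,244.3),(179.8,202.8)),((265.4,188.5),(248.5,197.5)),((293.9,190.8),(230.7,210.6)),((323.2,163.1),(235,238.7))): print("lid",*[np.round(x,1) for x in tri(ut,us)])
ts=find_tins();sb=blobs("scene",bot.camera("scene"),(90,130,330,300))
for v,a,b in ts:
    c=mom(boxhull("scene",np.array([v[0],v[1],10]),v[2]))
    s=min(sb,key=lambda q:np.linalg.norm(q[0]-c[0]))
    print("tin",v.round(2),"area",round(a,2),"| scene pred",c[0].round(1),round(c[2]),"seen",s[0].round(1),round(s[2]),"tri",*[np.round(x,1) for x in tri(b[0],s[0])])
print(bot.camera("top").mean())
o,_=ray("top",(0,0));print(o)
E
```

```text
carrier [ 6.16260961e+02 -1.10352747e+01 -5.00153726e-02 -1.63552620e+00] [-0.1  0.1  0.5  0.1 -0.1 -0.2 -0.7 -0.2 -0.5 -0.4 -0.4 -0.3 -0.5  0.
 -0.4  0.5  0.7 -0.7 -0.6  0.6 -0.7  0.3]
carrier [ 6.17145580e+02 -1.17790409e+01 -4.93749621e-02 -6.71577673e+00] [-0.2  0.3  0.4  0.1  0.2 -0.1 -0.5  0.1 -0.1 -0.1  0.1 -0.2]
lid [430.7 231.1  52.9] 0.0
lid [427.6  -0.5  57.6] 0.4
lid [ 430.3 -119.    57.5] 0.4
lid [579.2   2.2  68.8] 0.7
lid [572.8 -73.2  67.1] 0.7
lid [ 648.9 -155.8   67. ] 0.2
tin [663.25 108.69   3.06] area 0.98 | scene pred [292.2 206.3] 428 seen [288.8 198. ] 449 tri [653.1 106.   37.7] 3.4
tin [568.77 325.6    0.57] area 0.99 | scene pred [300.2 164.9] 290 seen [299.8 164.5] 268 tri [568.  325.3  11.3] 0.7
tin [ 5.6520e+02 -3.2274e+02  3.8000e-01] area 0.95 | scene pred [164.6 281.3] 746 seen [164.9 279.8] 717 tri [ 564.7 -321.6   13.2] 0.6
tin [524.67 431.67   2.51] area 0.96 | scene pred [303.9 148.7] 248 seen [302.1 145. ] 210 tri [520.6 425.5  26.5] 1.6
tin [ 4.3018e+02 -2.2640e+02  3.5000e-01] area 1.0 | scene pred [153.6 236.7] 557 seen [153.7 235.6] 539 tri [ 429.8 -225.8   12.8] 0.5
tin [427.47 115.43   2.73] area 1.05 | scene pred [230.2 178.9] 331 seen [230.2 178.3] 316 tri [427.6 115.7  11.5] 0.6
tin [4.2555e+02 3.4361e+02 4.1000e-01] area 0.96 | scene pred [267.8 150.2] 256 seen [260.  154.8] 628 tri [414.9 337.1  -5.5] 31.7
70.57999504937067
[ 331.55963346   38.4557358  1066.12394122]
```

```bash
cat >> h.py <<'E'
CP=np.array([616.3,-11.0,0.]);CY=-.05
def car(x,y): return CP+Rz(CY)@np.array([x,y,0.])
def quat(a): return np.array([np.cos(a/2),np.sin(a/2),0,0])  # Rz(a)Rx(pi); fingers close along a+90deg
def best(p,close):
    "quaternion closing along angle `close`, of the two half turns the one with least joint travel"
    q0=np.array(bot.read_state()['joint_pos']);c=[]
    for k in(-1,1):
        q=quat(close+k*np.pi/2);j=bot.solve_ik(p,q)
        if j is not None: c.append((np.abs(np.array(j)-q0).max()+(2 if abs(j[5])>2.9 else 0),q))
    return min(c,key=lambda t:t[0])[1]
def over(p,close,z=150):
    P=[p[0],p[1],z];q=best(P,close);bot.move_ptp(P,q);return q
def z_to(z,v=150):
    s=bot.read_state()['tcp_pos'];T=over.t if hasattr(over,'t') else s
    bot.line_to([T[0],T[1],z],velocity=v)
def at(p,close,z,zup=150,v=200):
    over(p,close,zup);over.t=p;bot.line_to([p[0],p[1],z],velocity=v)
def st():
    s=bot.read_state();return f"t={s['t']:.1f} w={s['width']:.1f} tcp={np.round(s['tcp_pos'],1)} F={np.round(s['contact_force'],1)} ff={np.round(s['finger_force'],1)} j={np.round(s['joint_pos'],2)}"
E
python3 - <<'E'
from h import *
c,e=tri((226.2,173.7),(284.2,191.8));print("rim",c,e)
p=onz("top",(226.2,173.7),48);t=onz("top",(229.8,146),46);y=np.arctan2(t[1]-p[1],t[0]-p[0]);print(p,t,np.linalg.norm(t-p),y)
print("in carrier",Rz(-CY)@(p-CP))
assert abs(c[2]-48)<6 and np.linalg.norm((p-c)[:2])<6
print(st())
bot.move_gripper(68)
at(p,y+np.pi/2,27); print(st())
bot.move_gripper(30,force=12);print(st())
bot.line_to([p[0],p[1],130],velocity=200);print(st())
im=bot.camera("scene");cv2.imwrite("pics/cup.png",im[100:300,120:400,::-1].repeat(2,0).repeat(2,1))
E
```

```text
rim [630.07819507 109.88768024  47.00149985] 4.241740646414653
[628.04541377 108.47988833  48.        ] [709.01739984  98.66890796  46.        ] 81.58871161229816 -0.12057734716062786
in carrier [  5.7592295 119.9175956  48.       ]
t=0.3 w=87.6 tcp=[ 252.7 -625.8  226.4] F=[ 0.  -0.4  0.4] ff=0.0 j=[-0.9   0.36  0.01 -0.   -1.22 -0.29]
t=4.6 w=68.4 tcp=[628.9 108.6  27.9] F=[-0.8  0.2  0.3] ff=0.0 j=[ 0.48  0.48 -0.3   0.   -0.79  0.97]
t=5.1 w=50.2 tcp=[628.7 108.8  28.2] F=[-1.3  0.7  7.7] ff=12.0 j=[ 0.48  0.48 -0.3   0.   -0.79  0.97]
t=5.7 w=50.3 tcp=[627.3 108.4 129.3] F=[ 0.1 -1.1 -1. ] ff=12.0 j=[ 0.48  0.37 -0.2  -0.   -1.    0.97]
```

View pics/cup.png

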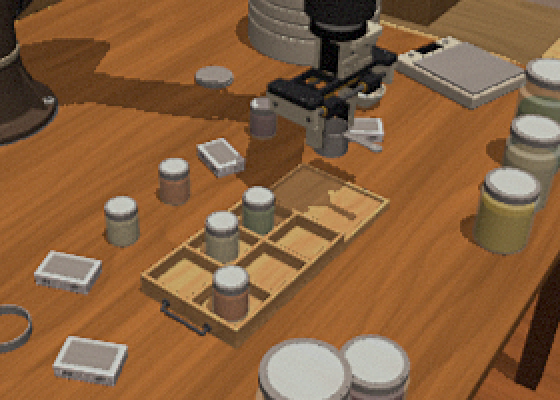

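Run:
```python
from h import *
P=np.array([660,235,0.]);at(P,-.12+np.pi/2,18.3);print(st());bot.move_gripper(66);bot.line_to([660,235,150],velocity=250)
for s,c in(((430,230.5),(39,15)),((427.3,-.8),(39,-63)),((430,-119),(-39,-141))):
    bot.move_gripper(75)
    at(s,-.8,28);bot.move_gripper(30,force=20);print(st());bot.line_to([*s,150],velocity=250)
    d=car(*c);at(d,CY-np.pi/4,39.3,v=150);print(d,st())
    bot.move_gripper(56);bot.line_to([d[0],d[1],150],velocity=250);print(st())
bot.move_joints([-.9,.36,.01,0,-1.22,-.29])
print(st())
im=bot.camera("top");cv2.imwrite("pics/t2.png",cv2.resize(im[120:290,90:420,::-1],None,fx=2.4,fy=2.4))
im=bot.camera("scene");cv2.imwrite("pics/s2.png",cv2.resize(im[100:300,120:400,::-1],None,fx=2.8,fy=2.8))
for v,a,b in find_tins(): print(v.round(2),round(a,2))
```

```text
t=7.2 w=50.6 tcp=[660.2 234.3  18.3] F=[ 0.3 -0.3  0.1] ff=12.0 j=[ 0.62  0.57 -0.15  0.   -0.85  0.83]
t=11.1 w=47.2 tcp=[430.2 230.8  28.5] F=[-1.3 -0.6  6.3] ff=20.0 j=[ 0.9   0.28 -0.64  0.   -0.65  1.45]
[656.00094769   2.0320663    0.        ] t=13.8 w=47.6 tcp=[656.3   2.7  39.8] F=[ 0.2  0.  -1.2] ff=20.0 j=[ 0.3   0.49 -0.25  0.   -0.83  2.01]
t=14.9 w=55.9 tcp=[656.1   2.1 150.8] F=[-0.3 -0.2 -0.3] ff=0.0 j=[ 0.3   0.38 -0.13 -0.   -1.05  2.01]
t=17.7 w=47.6 tcp=[427.6  -0.6  28.5] F=[-1.2  0.6  7. ] ff=20.0 j=[ 0.46  0.2  -0.77  0.   -0.6   1.88]
[652.10257249 -75.87045401   0.        ] t=20.2 w=47.5 tcp=[652.5 -75.5  40.1] F=[ 0.2 -0.2 -2.5] ff=20.0 j=[ 0.18  0.49 -0.24  0.   -0.83  2.13]
t=21.2 w=56.0 tcp=[652.2 -75.8 150.8] F=[-0.5 -0.1 -0.1] ff=0.0 j=[ 0.18  0.38 -0.13 -0.   -1.05  2.13]
t=24.0 w=47.7 tcp=[ 430.3 -119.    28.5] F=[-1.2  1.3  6.7] ff=20.0 j=[ 0.17  0.23 -0.73  0.   -0.61  2.17]
[ 570.30167698 -149.87459911    0.        ] t=26.2 w=47.3 tcp=[ 570.5 -149.7   39.8] F=[-0.4  0.6 -1.7] ff=20.0 j=[ 0.07  0.4  -0.4   0.   -0.76  2.23]
t=27.2 w=56.1 tcp=[ 570.3 -149.8  150.7] F=[ 0.8  0.3 -0.6] ff=0.0 j=[ 0.07  0.28 -0.29 -0.   -1.    2.23]
t=29.4 w=56.2 tcp=[ 252.9 -626.3  224.4] F=[ 0.9 -0.3  0.2] ff=0.0 j=[-0.9   0.36  0.01 -0.   -1.22 -0.29]
[ 5.6520e+02 -3.2274e+02  3.8000e-01] 0.95
[568.68 325.48   0.6 ] 0.97
[524.67 431.67   2.51] 0.96
[ 4.3016e+02 -2.2651e+02  3.4000e-01] 0.99
[427.46 115.48   2.73] 1.05
[4.2555e+02 3.4361e+02 4.1000e-01] 0.96
```

View pics/t2.png

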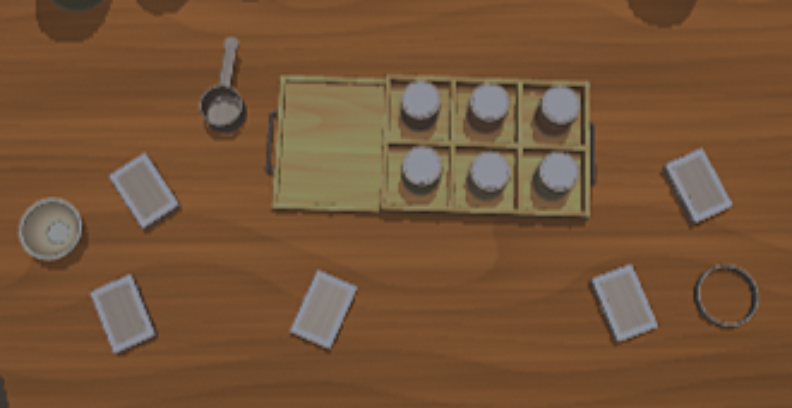

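View pics/s2.png

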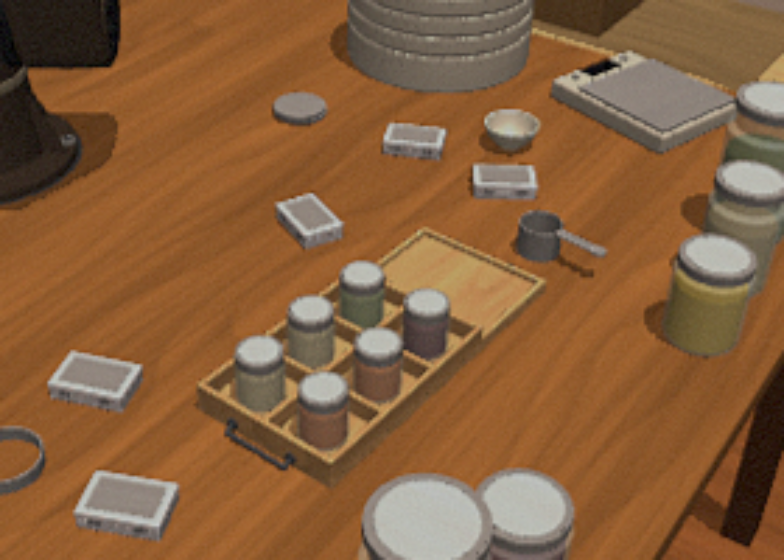

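```bash
cat >> h.py <<'E'
PARK=[-.9,.36,.01,0,-1.22,-.29]
def tins():
    o=[]
    for v,a,b in find_tins():
        c=Rz(-CY)@(np.array([v[0],v[1],0])-CP)
        if (abs(c[0])<95 and abs(c[1])<200) or np.hypot(v[0]-524.7,v[1]-431.7)<25 or not .85<a<1.15 or np.hypot(v[0]-660,v[1]-235)<40: continue
        o.append(v)
    return o
def stack(v,n):
    p=v[:2];a=v[2];d=car(0,117)
    bot.move_gripper(72);at(p,a+np.pi/2,2.0);bot.move_gripper(30,force=8);w1=bot.read_state()['width']
    bot.move_gripper(72);bot.line_to([*p,45],velocity=200)
    bot.move_gripper(88);q=best([*p,45],a);bot.move_ptp([*p,45],q);bot.line_to([*p,2.0],velocity=120)
    bot.move_gripper(50,force=8);bot.move_gripper(50,force=25);s=bot.read_state();off=s['tcp_pos'][2];print("grip",round(w1,1),st())
    zt=max(150,20*n+70)
    bot.line_to([*p,zt],velocity=250)
    at(d,CY,10+20*n+off+12,zup=zt);bot.line_to([d[0],d[1],10+20*n+off+.6],velocity=30);bot.pause(.2);print("place",d.round(1),st())
    bot.move_gripper(84);bot.line_to([d[0],d[1],zt],velocity=200)
E
python3 - <<'E'
from h import *
T=tins();print(len(T));v=min(T,key=lambda v:abs(v[0]-568)+abs(v[1]-325));print(v)
stack(v,0);bot.move_joints(PARK);print(st())
im=bot.camera("top");cv2.imwrite("pics/t3.png",cv2.resize(im[145:220,195:345,::-1],None,fx=5.3,fy=5.3,interpolation=2))
for v in tins(): print(v.round(2))
E
```

```text
5
[568.68157415 325.48036134   0.60450987]
grip 49.8 t=39.0 w=75.8 tcp=[568.6 325.5   2. ] F=[ 0.4 -0.2 -0.6] ff=25.0 j=[ 0.82  0.54 -0.28 -0.   -0.76 -0.21]
place [622.1 105.9   0. ] t=42.2 w=76.0 tcp=[622.3 105.9  12.7] F=[ 0.5 -0.4  0.2] ff=25.0 j=[ 0.48  0.49 -0.33  0.   -0.75 -0.53]
t=46.4 w=84.0 tcp=[ 253.2 -626.2  224.8] F=[ 0.2  0.4 -0.5] ff=0.0 j=[-0.9   0.36  0.01 -0.   -1.22 -0.29]
[ 5.6520e+02 -3.2274e+02  3.8000e-01]
[ 4.3018e+02 -2.2640e+02  3.5000e-01]
[427.62 115.51   2.72]
[4.2555e+02 3.4361e+02 4.1000e-01]
```

View pics/t3.png

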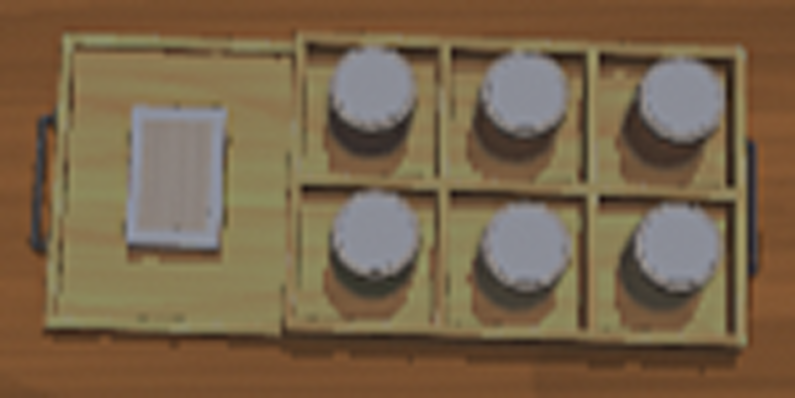

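The first tin lies centred in the bay and parallel to the carrier. I'll stack the rest, detecting the tins and the pile again before each pick.

```bash
cat >> h.py <<'E'
def pile(n):
    "carrier-frame pose of the pile's top tin (fit as a box at its level)"
    for b in blobs("top",bot.camera("top"),(195,145,255,230)):
        v,A=fit_tin(b,20.*n)
        c=Rz(-CY)@(np.array([v[0],v[1],0])-CP);return c[:2].round(1),round((v[2]-CY+np.pi/2)%np.pi-np.pi/2,3),round(b[2]/A,2)
E
python3 - <<'E'
from h import *
print("pile",pile(1))
for n in (1,2):
    T=tins();print([t.round(2).tolist() for t in T]);assert len(T)==5-n
    v=T[0];stack(v,n);bot.move_joints(PARK);print(pile(n+1))
im=bot.camera("scene");cv2.imwrite("pics/s4.png",cv2.resize(im[140:260,180:340,::-1],None,fx=5,fy=5,interpolation=2))
print([t.round(2).tolist() for t in tins()],st())
E
```

```text
pile (array([  2.3, 117.5]), np.float64(-0.007), 1.02)
[[565.2, -322.74, 0.38], [430.18, -226.4, 0.35], [427.46, 115.48, 2.73], [425.55, 343.61, 0.41]]
grip 50.2 t=54.1 w=75.6 tcp=[ 565.2 -322.8    2. ] F=[ 0.3 -0.   0.6] ff=25.0 j=[-0.22  0.53 -0.29  0.   -0.75 -2.54]
place [622.1 105.9   0. ] t=58.0 w=75.9 tcp=[622.3 105.9  32.8] F=[-0.6 -0.6 -1. ] ff=25.0 j=[ 0.48  0.47 -0.31  0.   -0.79 -0.53]
(array([  3.1, 119.3]), np.float64(0.05), 1.03)
[[430.18, -226.4, 0.35], [427.62, 115.51, 2.72], [425.55, 343.61, 0.41]]
grip 50.0 t=69.7 w=75.6 tcp=[ 430.3 -226.4    2.2] F=[-0.3 -0.   2.1] ff=25.0 j=[-0.08  0.33 -0.67  0.   -0.58 -2.71]
place [622.1 105.9   0. ] t=73.7 w=75.8 tcp=[622.3 105.9  52.9] F=[-0.4 -0.6 -0.8] ff=25.0 j=[ 0.48  0.44 -0.29  0.   -0.83 -0.53]
(array([ -0.7, 117.3]), np.float64(0.035), 1.08)
[[427.62, 115.51, 2.72], [425.55, 343.61, 0.41]] t=77.8 w=83.8 tcp=[ 253.  -626.3  224.8] F=[ 0.   0.5 -0.4] ff=0.0 j=[-0.9   0.36  0.01 -0.   -1.22 -0.29]
```

View pics/s4.png

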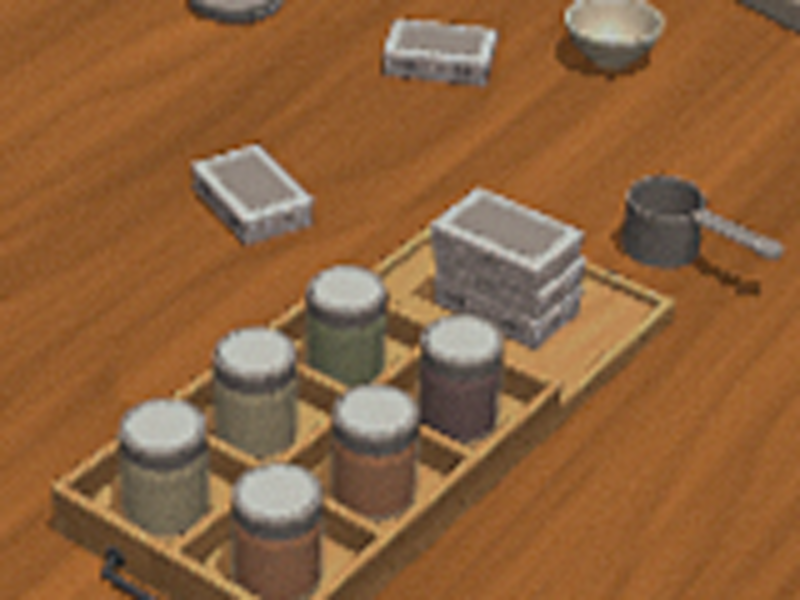

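Run:
```python
from h import *
ims=np.mean([bot.camera("scene").astype(float) for _ in range(4)],0).astype(np.uint8)
a=cv2.resize(ims[172:212,262:302,::-1],None,fx=13,fy=13,interpolation=cv2.INTER_CUBIC)
cv2.imwrite("pics/z5.png",cv2.convertScaleAbs(a,alpha=1.4))
for lv in range(3):
    print(lv,[((proj("scene",car(38*sx,117+25*sy)+[0,0,10+20*lv+dz])-[262,172]+.5)*13).round(0).tolist() for dz in(0,20) for sx,sy in((-1,-1),(1,-1),(1,1))])
```

```text
0 [[41.0, 380.0], [314.0, 509.0], [434.0, 404.0], [45.0, 311.0], [320.0, 438.0], [441.0, 334.0]]
1 [[45.0, 311.0], [320.0, 438.0], [441.0, 334.0], [48.0, 240.0], [326.0, 366.0], [448.0, 264.0]]
2 [[48.0, 240.0], [326.0, 366.0], [448.0, 264.0], [51.0, 168.0], [332.0, 293.0], [456.0, 191.0]]
```

View pics/z5.png

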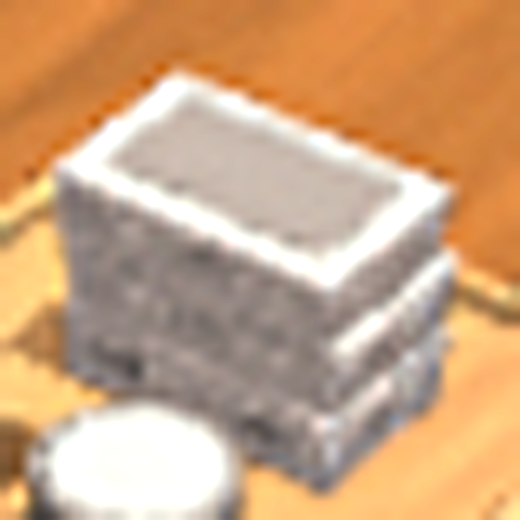

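```bash
cat >> h.py <<'E'
def square(levels,zt):
    d=car(0,117)
    for ax,wo in((CY,87),(CY+np.pi/2,66)):
        bot.move_gripper(wo);over(d,ax,zt)
        for n in levels:
            bot.line_to([d[0],d[1],12.6+20*n],velocity=120);bot.move_gripper(40,force=15);print(n,round(bot.read_state()['width'],1),end=' ')
            bot.move_gripper(wo)
        bot.line_to([d[0],d[1],zt],velocity=200)
    print()
E
python3 - <<'E'
from h import *
square([0,1,2],110)
bot.move_joints(PARK);print(pile(3),st())
ims=np.mean([bot.camera("scene").astype(float) for _ in range(4)],0).astype(np.uint8)
a=cv2.resize(ims[172:212,262:302,::-1],None,fx=13,fy=13,interpolation=cv2.INTER_CUBIC)
cv2.imwrite("pics/z6.png",cv2.convertScaleAbs(a,alpha=1.4))
print([t.round(2).tolist() for t in tins()])
E
```

```text
0 76.0 1 76.2 2 75.6 0 50.1 1 50.0 2 49.9 
(array([ -0.9, 116.6]), np.float64(0.044), 1.1) t=95.7 w=66.0 tcp=[ 253.2 -626.2  224.7] F=[-0.6 -0.6 -0.4] ff=0.0 j=[-0.9   0.36  0.01 -0.   -1.22 -0.29]
[[427.62, 115.51, 2.72], [425.55, 343.61, 0.41]]
```

View pics/z6.png

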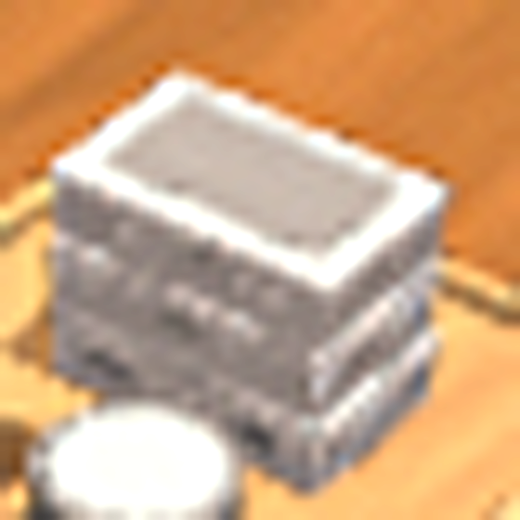

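The squeeze brought the three tins flush. Next come the last two, then another squeeze on the upper levels, where the gripper body still clears the pile.

Run:
```python
from h import *
for n in (3,4):
    T=tins();print([t.round(2).tolist() for t in T]);assert len(T)==5-n
    stack(T[0],n);bot.move_joints(PARK);print(pile(n+1),st()[:8])
square([2,3,4],150)
bot.move_joints(PARK);print(pile(5),st()[:8])
ims=np.mean([bot.camera("scene").astype(float) for _ in range(4)],0).astype(np.uint8)
a=cv2.resize(ims[155:212,255:309,::-1],None,fx=10.5,fy=10.5,interpolation=cv2.INTER_CUBIC)
cv2.imwrite("pics/z7.png",cv2.convertScaleAbs(a,alpha=1.4))
for z in range(10,111,20): print(z,[((proj("scene",car(38*sx,117+25*sy)+[0,0,z])-[255,155]+.5)*10.5).round(0).tolist() for sx,sy in((-1,-1),(1,-1),(1,1))])
im=bot.camera("top");cv2.imwrite("pics/t7.png",cv2.resize(im[130:290,90:420,::-1],None,fx=2.4,fy=2.4))
```

```text
[[427.46, 115.48, 2.73], [425.55, 343.61, 0.41]]
grip 50.1 t=104.5 w=75.8 tcp=[427.5 115.5   2.2] F=[-0.9  0.3  3.8] ff=25.0 j=[ 0.71  0.27 -0.76  0.   -0.54  2.02]
place [622.1 105.9   0. ] t=107.2 w=75.7 tcp=[622.2 105.9  72.9] F=[ 0.1 -0.4 -1.4] ff=25.0 j=[ 0.48  0.42 -0.28  0.   -0.87  2.61]
(array([ -3.8, 115.8]), np.float64(0.034), 1.18) t=111.1 
[[425.55, 343.61, 0.41]]
grip 50.2 t=120.5 w=75.9 tcp=[425.6 343.6   2.1] F=[ 0.3 -0.   1.2] ff=25.0 j=[ 1.04  0.4  -0.53  0.   -0.64  2.52]
place [622.1 105.9   0. ] t=123.6 w=76.0 tcp=[622.3 105.8  92.9] F=[-0.2 -0.2 -0.6] ff=25.0 j=[ 0.48  0.4  -0.26  0.   -0.92  2.61]
(array([ -5.5, 115.3]), np.float64(0.068), 1.28) t=127.4 
2 76.0 3 76.1 4 76.1 2 50.2 3 50.1 4 49.9 
(array([ -5.8, 115.3]), np.float64(0.078), 1.27) t=145.1 
10 [[107.0, 486.0], [327.0, 589.0], [424.0, 505.0]]
30 [[109.0, 429.0], [332.0, 532.0], [430.0, 449.0]]
50 [[112.0, 372.0], [337.0, 474.0], [436.0, 391.0]]
70 [[115.0, 314.0], [342.0, 415.0], [442.0, 333.0]]
90 [[118.0, 255.0], [347.0, 355.0], [448.0, 274.0]]
110 [[121.0, 194.0], [352.0, 294.0], [454.0, 213.0]]
```

View pics/z7.png

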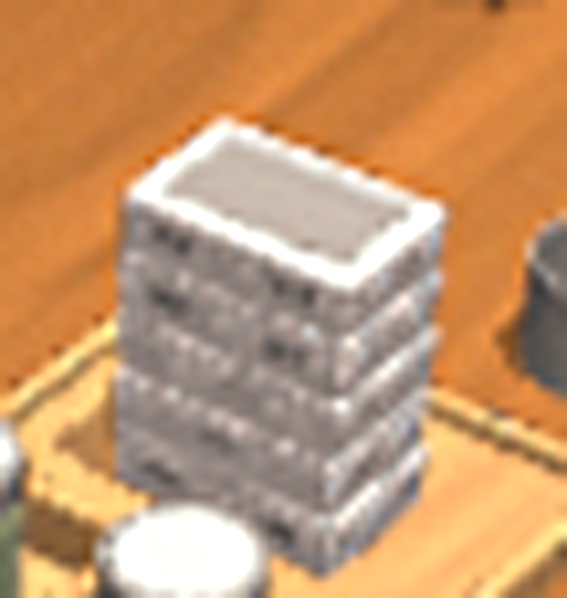

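View pics/t7.png

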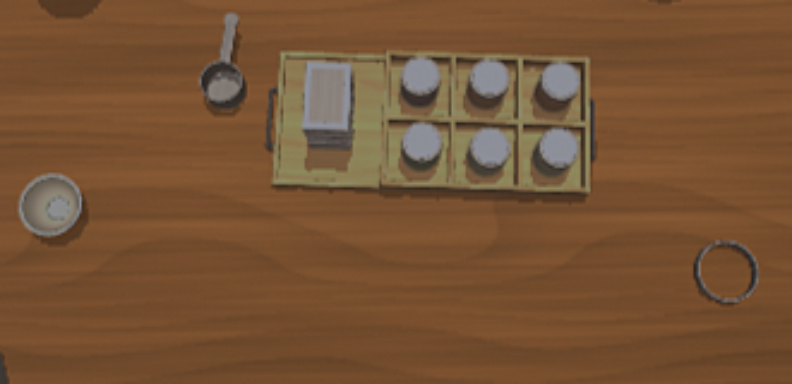

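The pile of five is straight and in line with the carrier. All six cells hold an upright jar, the cup stands on the counter at (222,84), and the band and bowl haven't moved.

```bash
python3 -c "
from plant import bot
print(bot.close_job(),bot.read_state()['t'])"
```

```text
the job is handed in; nothing more can be done
the job is handed in; nothing more can be done
```

I handed the job in at about 145 s of robot time: the cup is upright on the counter, the three spares fill the empty cells, and all five tins are in one flush pile mid-bay with the band and bowl untouched; I haven't seen the judging result.

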